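Post the failed connector through the sprung flap of the reject box

ROBOT

A 6-joint arm with a two-finger parallel gripper is mounted at the origin on the work surface. World frame = base frame: x ahead of the robot, y to its left, z up, the work surface at z = 0. Lengths are in mm, angles in rad, forces in N, time in s.
With the tool pointing down it reaches from about 350 to 875 mm from the base axis. Payload 4.2 kg.
Tool frame: the origin (TCP) lies at the very end of the fingers, on their centre line; the grasp point (between the pads) lies 19 mm behind it; z points along the fingers, y is the line along which they close (so a half turn about z gives the same grasp; the last joint's range is limited). The gripper opens to 85 mm and grips with 20 to 120 N. Pads are 22 mm wide; open, the fingers measure 114 mm over their backs; the gripper's body (76 mm by 85 mm) begins 54 mm behind the grasp point. The pads swing forward as they close: fully open they stand 13 mm farther back than shut.
Start: joints at [1.445, 0.385, 0.008, 0, -1.194, -0.259], TCP at [234.575, 579.287, 231.312] pointing down, gripper open.
Joint ranges: [-3.14, 3.14], [-1.21, 2.06], [-1.07, 1.41], [-3.16, 2.05], [-2.99, -0.16], [-3.1, 3.1]. Speed limits (rad/s): [2.79, 2.79, 3.14, 3.14, 3.14, 3.14].

INTERFACE

Orientations are given as a unit quaternion [x, y, z, w].
In Python, from bench import read_state, get_image, camera_model, job_done gives the robot as it stands.
- The arm moves only by the shell command python3 -m handwheel 'ROWS'. ROWS is JSON, a list of rows, each a list of 7 numbers: the shift along the tool's x, y, z in m, then the turn, a rotation vector about the tool's x, y, z in rad, then the gripper's target within -1 to 1 (fully open at 1, half-way at 0, shut at -1). In form: [[dx, dy, dz, wx, wy, wz, jaw], ...]. A call has 1 to 10 rows; each row is the pose to reach, as a shift and turn from the pose commanded when the call began, along the tool's axes at that moment; what a row does not reach only later rows make up. A row lasts 1/8 s, in which the tool goes at most 62.5 mm and 10.7 degrees, less where a joint would pass 70% of its speed; a pose out of reach is approached as far as the arm can. A call with a gripper value outside its range is refused whole. The fingers move at their own pace and stop on an object; the grip force is fixed at half the most. Time passes only in rows, so rows that repeat a pose let the fingers close. It gives the time, the measured TCP pose, the force, the opening and the grip force at its end, in the units of the state.
- read_state(): the state, without advancing time (a new reading comes with each control period).
- get_image(name): name is "scene" or "top"; returns (picture, depth): 400x640x3 uint8, blue, green, red; 400x640 float32, mm along the optical axis (not along the pixel's ray), 0 where there is no reading.
- camera_model(name): a dict with "K" (3x3 intrinsics, pixels), "dist" ([k1, k2, p1, p2, k3] as OpenCV has them; the pictures are not rectified), "rvec" (rotation vector, rad) and "tvec" (3), from world to camera coordinates, as OpenCV has them. Camera axes: x right, y down, z forward; pixel columns grow to the right and rows downward; lengths in mm; the calibration is good to about 2 mm. A picture is of the moment at which its call begins. camera_model takes no time and is no camera call.
- job_done(): hands the job in; it is judged then, once.
The state is a dict: "clock": time; "joints": joint angles; "joint_vel": joint speeds; "joint_efforts": joint torques, N m; "position": TCP position; "ee_rot": TCP orientation; "contact_force": force on the tool from outside, world axes, zero at the start; "wrist_torque": the same for the moment, N m; "gripper_width": finger opening in mm; "grasp_force": force on a finger pad.
Only numpy, scipy, OpenCV 4.12 (cv2) and the standard library are available. Lean on these libraries where they do the work, as an engineer would, in place of code of your own. Each camera call takes 0.05 s, during which the arm holds its last target. There are 200 camera calls.

TASK

The connector with the red dot has failed inspection: take it from the tray and post it lengthwise through the orange sprung flap of the red reject box, pushing it right in until it drops inside and the flap has swung shut behind it. Leave the two passed connectors with green dots and the gauge, the loupe, the tape and the marker pen where they are.

Things in the scene. Friction and masses are not known exactly. Their poses are not given: they have to be found in the camera images.
- failed: the failed connector: grey block 110 long (its x) x 36 wide (y) x 34 high (z) mm with metal ends, two rows of brass contacts on top and a red 18 mm dot in the middle of its top; 0.21 to 0.42 kg, sturdy, both ends alike. Origin: centre of its underside. It lies flat in any of the tray's three places, long axis roughly along the tray's x.
- good_a: a passed connector, same shape and frame, green dot; lies in the tray, to be left there
- good_b: the other passed connector, same shape and frame, green dot; lies in the tray, to be left there
- tray: fixed shallow black tray, outside 170 (x) x 270 (y) x 14 mm high, walls and floor 4 mm. Origin: centre of its underside. The three connectors lie side by side along its y, about 80 mm apart, centre to centre.
- reject_box: fixed reject box, 200 deep (its x) x 180 wide (y) x 243 high (z) mm; red steel front panel 3 mm thick, other walls and lid clear plastic, an earlier reject on its floor (4 mm up). Origin: centre of its underside. The front with the mouth faces its -x: things are pushed in towards its +x.
- mouth (a point): middle of the mouth's lower edge, in the outer face of the front panel (100 mm in front of the box's origin, 140 mm up); axes as the box's. The mouth is 58 wide x 56 mm high: too narrow for fingers on both sides of the connector, wide enough for closed fingers. The panel goes on 44 mm above the mouth, so fingers pass under it only leaning, tips forward.
- shelf (a point): middle of the outer edge of the level steel shelf that leads through the mouth, on its top, level with the mouth's lower edge; axes as the box's. It is 74 wide and reaches 65 mm out of the panel's face and 38 mm in; its outer sides are turned up 6 mm, 68 mm apart. Past its inner end is a free drop: a connector stays on it, under the flap, until its rear end is pushed some 20 to 30 mm in.
- flap (a joint): angle of the orange flap (64 x 54 x 2.5 mm) hanging just inside the panel from a hinge along the mouth's upper edge: 0 is shut, growing as its lower edge swings into the box, to 1.5 rad; it opens only inwards. Its spring shuts it with 0.025 Nm at 0, 0.05 Nm more per rad: a connector pushing it feels up to about 4 N; it then rests on the connector's top at about 1.1 rad and drags.
- flap_edge (a point): middle of the flap's lower edge
- tape: yellow ring, roll of tape, 90 mm in diameter, 24 mm high; origin: centre of its underside; to be left alone
- gauge: go gauge lying flat, steel bar 100 x 26 x 10 mm (x, y, z) with a blue grip 16 mm high; origin: centre of its underside; to be left alone
- loupe: black standing loupe, 46 mm in diameter, 42 mm high; origin: centre of its underside; to be left alone
- marker: red and white marker pen lying along its x, 134 mm long, 16 mm thick; origin: underside, below its middle; to be left alone
There are look-alikes about, which are no part of the job. Leave any blue look-alike of the failed alone.

How it is judged:
By the outcome, as a careful person would: the job done as asked, in the order asked, and still so for the second after the job is handed in, with the robot touching nothing.
It also fails if it takes over 46 s, if anything falls off the work surface, if the arm or the gripper's body presses on something with over 40 N, if the wrist force passes 120 N, or if a joint passes its speed limit or range.

## Working session

There is one attempt and no reset: what is moved stays moved. The work goes in short steps, Python scripts to look and compute and a shell command to move; the robot and the scene stay as the last step left them, time stands still between calls to the robot, and variables do not carry over. Pictures are saved under pics/ and viewed, at most 10 in all, crops included, and the job is handed in when it is done.

```bash
mkdir -p pics; cat > h.py <<'E'
import numpy as np, cv2
from bench import *
from scipy.spatial.transform import Rotation as R
def save(n,f):
    im,d=get_image(n); cv2.imwrite(f,im); np.save(f.replace('.png','.npy'),d); return im,d
def ray(n,uv):
    c=camera_model(n); K=np.array(c['K']);D=np.array(c['dist'])
    Rm=cv2.Rodrigues(np.array(c['rvec'],float))[0]; t=np.array(c['tvec'],float).ravel()
    p=cv2.undistortPoints(np.array(uv,float).reshape(-1,1,2),K,D).reshape(-1,2)
    d=np.c_[p,np.ones(len(p))]@Rm; return -Rm.T@t,d
def onz(n,uv,z):
    o,d=ray(n,uv); return o+d*((z-o[2])/d[:,2])[:,None]
def deproj(n,uv,dep):
    o,d=ray(n,uv); return o+d*np.array(dep)[:,None]
E
python3 - <<'E'
from h import *
for n in('scene','top'):
    save(n,f'pics/{n}0.png'); o,_=ray(n,[[320,200]]); print(n,o)
print(read_state())
E
```

```text
scene [ 730.04868646 -737.24089055  722.07005241]
top [ 297.60896752   33.49360419 1328.43279033]
{'clock': 0.1, 'joints': array([ 1.44462968e+00,  3.85472964e-01,  6.76129207e-03, -4.19072353e-04,
       -1.19399905e+00, -2.58614906e-01]), 'joint_vel': array([ 0.00225769, -0.00100702,  0.00289768,  0.00027243,  0.00102987,
       -0.00094454]), 'joint_efforts': array([-4.09132672e-04, -3.93319523e+01,  1.88929564e+01,  4.19799373e+00,
       -2.59580775e-03,  5.57902567e-06]), 'position': array([234.38193358, 578.82625346, 230.33690855]), 'ee_rot': array([ 9.81534661e-01, -1.91281873e-01, -1.30992769e-04,  9.67986842e-04]), 'contact_force': array([ 0.05150277,  0.1076426 , -0.27717219]), 'wrist_torque': array([0.02306948, 0.02503794, 0.07778837]), 'grasp_force': 0.0, 'gripper_width': 85.26826733095463}
```

View pics/scene0.png

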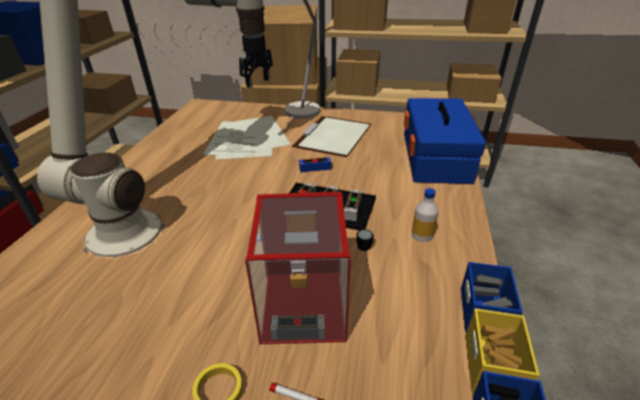

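View pics/top0.png

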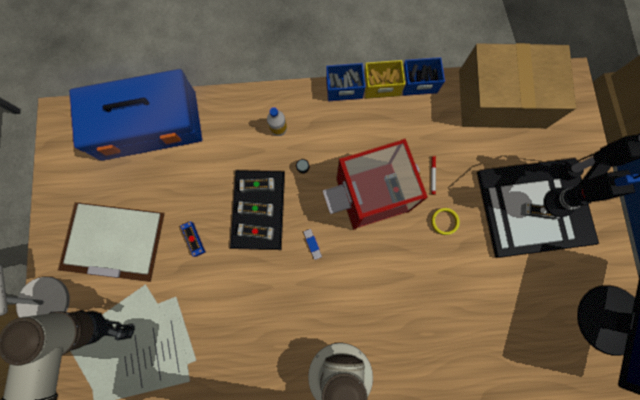

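The top view shows the failed connector, with its red dot, at about (255,231), and the good ones at (257,184) and (255,208). The shelf is at (337,200), the box at (380,183), the gauge at (313,243) and the loupe at (303,166). The blue look-alike is at (192,239).

```bash
python3 - <<'E'
from h import *
im=cv2.imread('pics/top0.png')
a=cv2.resize(im[135:265,225:435],None,fx=3.8,fy=3.8,interpolation=cv2.INTER_CUBIC);cv2.imwrite('pics/c1.png',a)
d=np.load('pics/top0.npy')
hsv=cv2.cvtColor(im,cv2.COLOR_BGR2HSV)
def blobs(m,z,nm):
    n,l,s,c=cv2.connectedComponentsWithStats(m.astype(np.uint8))
    for i in range(1,n):
        if s[i,4]>12: print(nm,c[i].round(1),s[i],onz('top',[c[i]],z).round(1))
H,S,V=cv2.split(hsv)
box=np.zeros(H.shape,bool); box[165:255,228:290]=1
blobs(box&((H<8)|(H>172))&(S>130)&(V>90),38,'red')
blobs(box&(H>40)&(H<80)&(S>120)&(V>60),38,'green')
# depth-based heights
v,u=np.mgrid[150:255,225:440]
P=deproj('top',np.c_[u.ravel(),v.ravel()],d[150:255,225:440].ravel()).reshape(v.shape+(3,))
Z=P[...,2]
def rect(m,nm):
    n,l,s,c=cv2.connectedComponentsWithStats(m.astype(np.uint8))
    for i in range(1,n):
        if s[i,4]>60:
            q=P[l==i]; print(nm,s[i,4],'z',np.median(q[:,2]).round(1),'mean',q.mean(0).round(1),cv2.minAreaRect(q[:,:2].astype(np.float32)))
rect((Z>28)&(Z<60)&(u<300),'conn')
rect((Z>130)&(Z<152)&(u<352),'shelf')
rect((Z>225)&(Z<260),'boxtop')
E
```

```text
red [254.6 230.8] [252 228   6   6  28] [[471.1 237.4  38. ]]
green [256.  183.7] [253 181   7   6  32] [[628.1 225.4  38. ]]
green [254.6 207.8] [252 205   6   6  30] [[546.9 233.9  38. ]]
conn 370 z 38.2 mean [627.4 225.7  38. ] ((628.4553833007812, 225.95899963378906), (109.35977172851562, 37.308929443359375), 88.48151397705078)
conn 376 z 38.5 mean [546.6 234.   38.3] ((547.1122436523438, 233.76617431640625), (110.45890045166016, 37.53351974487305), 80.9922866821289)
conn 386 z 38.3 mean [471.  236.9  38.2] ((471.5483703613281, 237.83062744140625), (110.81084442138672, 36.259300231933594), 78.05254364013672)
shelf 527 z 140.3 mean [536.3 -31.1 140.6] ((536.1038208007812, -31.847427368164062), (74.46733093261719, 65.97166442871094), 13.126959800720215)
boxtop 4303 z 243.3 mean [ 558.3 -156.8  243.2] ((566.5172119140625, -164.9085235595703), (182.46839904785156, 211.08355712890625), 12.980063438415527)
```

View pics/c1.png

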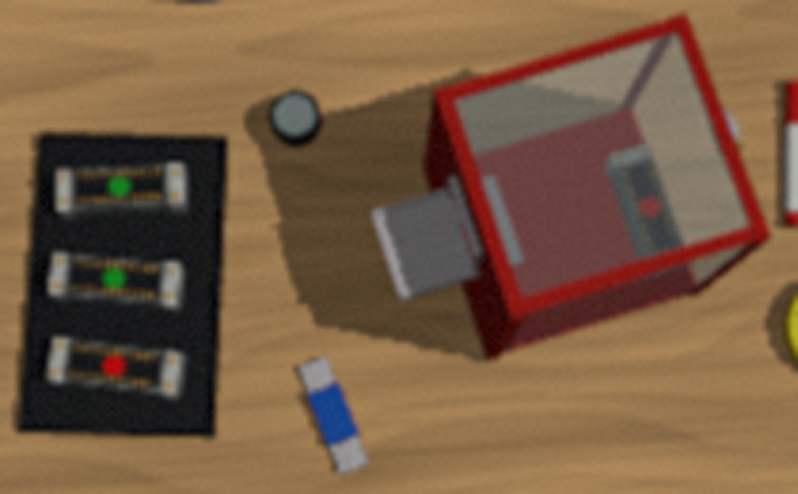

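Box and shelf agree between the two measurements: +x is about (0.227,-0.974) and the shelf edge is at about (528.6,0.3). The failed connector is at (471.4,237.7), long axis 78°. I'll grasp it 28 mm towards its +y end, with the jaws partly open so they clear the neighbours.

```bash
cat >> h.py <<'E'
def pose(yaw,lean=0):
    # tool x at yaw (deg), pointing down, leaning tips forward along tool x
    return R.from_euler('z',yaw,degrees=True)*R.from_euler('x',180,degrees=True)*R.from_euler('y',lean,degrees=True)
def go(p,yaw,lean=0):
    s=read_state(); r=R.from_quat(s['ee_rot']); 
    print('t',s['clock'],'at',s['position'].round(1),'F',s['contact_force'].round(1),'w',round(s['gripper_width'],1),'j',s['joints'].round(2))
    print('shift m',(r.inv().apply(np.array(p)-s['position'])/1000).round(4),'rot',(r.inv()*pose(yaw,lean)).as_rotvec().round(4))
E
python3 -c "
from h import *
go([477.2,265.1,110],-102)"
```

```text
t 0.1 at [234.4 578.8 230.3] F [ 0.1  0.1 -0.3] w 85.3 j [ 1.44  0.39  0.01 -0.   -1.19 -0.26]
shift m [0.3428 0.1994 0.1208] rot [ 0.0015 -0.0015  1.3953]
```

```bash
python3 -m handwheel '[[0.343,0.199,0.121,0,0,1.395,0.41],[0.343,0.199,0.121,0,0,1.395,0.41],[0.343,0.199,0.121,0,0,1.395,0.41],[0.343,0.199,0.121,0,0,1.395,0.41],[0.343,0.199,0.121,0,0,1.395,0.41],[0.343,0.199,0.121,0,0,1.395,0.41],[0.343,0.199,0.121,0,0,1.395,0.41],[0.343,0.199,0.121,0,0,1.395,0.41],[0.343,0.199,0.121,0,0,1.395,0.41],[0.343,0.199,0.121,0,0,1.395,0.41]]'; python3 -c "
from h import *
go([477.2,265.1,12],-102)"
```

```text
clock: 1.35
position: [477.6, 266.4, 110.3]
ee_rot: [-0.63, 0.776, 0.0, 0.0]
contact_force: [0.2, -0.2, -0.7]
gripper_width: 60.2
grasp_force: 0.0
t 1.35 at [477.6 266.4 110.3] F [ 0.2 -0.2 -0.7] w 60.2 j [ 0.81  0.37 -0.35 -0.   -0.85 -1.01]
shift m [0.0014 0.0001 0.0983] rot [0.     0.0001 0.0022]
```

```bash
python3 -m handwheel '[[0.001,0,0.05,0,0,0.002,0.41],[0.001,0,0.085,0,0,0.002,0.41],[0.001,0,0.098,0,0,0.002,0.41],[0.001,0,0.098,0,0,0.002,0.41],[0.001,0,0.098,0,0,0.002,-1],[0.001,0,0.098,0,0,0.002,-1],[0.001,0,0.098,0,0,0.002,-1],[0.001,0,0.098,0,0,0.002,-1]]'; python3 -c "
from h import *
go([477.2,265.1,12],-102)"
```

```text
clock: 2.35
position: [478.4, 266.2, 14.1]
ee_rot: [-0.629, 0.777, 0.0, 0.002]
contact_force: [-2.0, 1.8, 6.5]
gripper_width: 34.7
grasp_force: 61.9
t 2.35 at [478.4 266.2  14.1] F [-2.   1.8  6.5] w 34.7 j [ 0.8   0.51 -0.44  0.   -0.62 -1.01]
shift m [0.0013 0.0009 0.0021] rot [-0.0019  0.0029 -0.0011]
```

```bash
python3 -m handwheel '[[0,0,-0.03,0,0,0,-1],[0,0,-0.08,0,0,0,-1],[0,0,-0.13,0,0,0,-1],[0,0,-0.166,0,0,0,-1],[0,0,-0.166,0,0,0,-1]]'; python3 -c "
from h import *
go([543-.227*130,-63+.974*130,168],-76.9)
save('scene','pics/s1.png')"
```

```text
clock: 2.98
position: [478.6, 266.1, 181.0]
ee_rot: [-0.629, 0.778, 0.0, 0.003]
contact_force: [-0.4, 0.1, -5.0]
gripper_width: 34.6
grasp_force: 61.5
t 2.975 at [478.6 266.1 181. ] F [-0.4  0.1 -5. ] w 34.6 j [ 0.8   0.29 -0.26 -0.   -1.01 -1.01]
shift m [ 0.1907 -0.0765  0.0122] rot [-0.0049  0.0052 -0.4398]
```

```bash
python3 -m handwheel '[[0.05,-0.02,0,-0.005,0.005,-0.12,-1],[0.1,-0.04,0,-0.005,0.005,-0.25,-1],[0.15,-0.06,0,-0.005,0.005,-0.38,-1],[0.19,-0.0765,0.006,-0.005,0.005,-0.44,-1],[0.19,-0.0765,0.012,-0.005,0.005,-0.44,-1],[0.19,-0.0765,0.012,-0.005,0.005,-0.44,-1],[0.19,-0.0765,0.012,-0.005,0.005,-0.44,-1]]'; python3 - <<'E'
from h import *
go([543-.227*100,-63+.974*100,155],-76.9)
im,_=save('scene','pics/s2.png'); t,d=save('top','pics/t2.png')
a=cv2.resize(im[150:270,220:400],(720,480)); cv2.imwrite('pics/c2.png',a)
v,u=np.mgrid[120:255,225:440]
P=deproj('top',np.c_[u.ravel(),v.ravel()],d[120:255,225:440].ravel()).reshape(v.shape+(3,))
Z=P[...,2]; s=(Z>135)&(Z<145)&(u<355)&(u>310)
print('shelf',cv2.minAreaRect(P[s][:,:2].astype(np.float32)))
E
```

```text
clock: 3.9
position: [512.2, 64.0, 165.5]
ee_rot: [0.784, -0.621, -0.001, 0.004]
contact_force: [-1.2, 0.2, -3.7]
gripper_width: 34.8
grasp_force: 61.4
t 3.9 at [512.2  64.  165.5] F [-1.2  0.2 -3.7] w 34.8 j [ 0.44  0.27 -0.35  0.   -0.97 -0.21]
shift m [ 0.0306 -0.0012  0.0106] rot [ 0.0075 -0.0039  0.0014]
shelf ((545.41357421875, -29.567108154296875), (164.49346923828125, 66.15817260742188), 13.441252708435059)
```

View pics/c2.png

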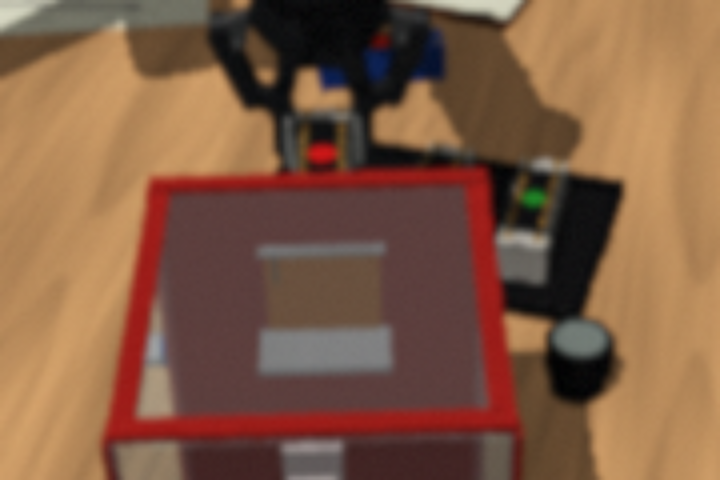

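```bash
python3 -m handwheel '[[0.015,-0.001,0.005,0,0,0,-1],[0.03,-0.001,0.011,0,0,0,-1],[0.045,-0.001,0.011,0,0,0,-1],[0.055,-0.001,0.011,0,0,0,-1],[0.065,-0.001,0.011,0,0,0,-1],[0.075,-0.001,0.011,0,0,0,-1],[0.08,-0.001,0.011,0,0,0,-1],[0.08,-0.001,0.011,0,0,0,-1]]'; python3 - <<'E'
from h import *
go([543-.227*50,-63+.974*50,150],-76.9)
im,_=save('scene','pics/s3.png'); t,d=save('top','pics/t3.png')
a=cv2.resize(im[170:290,230:380],(600,480)); b=cv2.resize(t[140:240,290:440],(720,480))
cv2.imwrite('pics/c3.png',cv2.resize(np.hstack([a,b]),(800,291)))
E
```

```text
clock: 5.0
position: [531.6, -15.1, 155.3]
ee_rot: [0.783, -0.622, -0.0, 0.004]
contact_force: [0.3, 1.1, -7.3]
gripper_width: 35.2
grasp_force: 61.0
t 5.0 at [531.6 -15.1 155.3] F [ 0.3  1.1 -7.3] w 35.2 j [ 0.28  0.3  -0.33  0.   -0.95 -0.05]
shift m [-0.0008 -0.0003  0.0053] rot [ 0.0065 -0.0041 -0.0002]
```

View pics/c3.png

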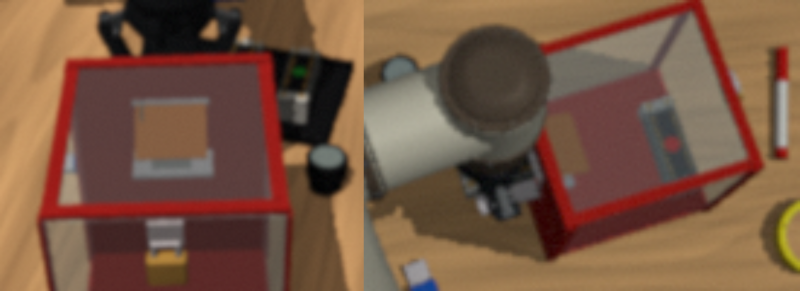

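The flap has opened inwards with the connector's front end under it, centred in the mouth. Next I'll lower it onto the shelf and release.

```bash
python3 -m handwheel '[[0,0,0.003,0,0,0,-1],[0,0,0.005,0,0,0,-1],[0,0,0.005,0,0,0,-1]]'
```

```text
clock: 5.48
position: [531.6, -14.2, 150.5]
ee_rot: [0.783, -0.622, -0.0, 0.004]
contact_force: [-1.2, 2.0, -5.3]
gripper_width: 35.1
grasp_force: 61.3
```

```bash
python3 -m handwheel '[[0,0,0.002,0,0,0,-1],[0,0,0.002,0,0,0,0.2],[0,0,0.002,0,0,0,0.3],[0,0,-0.01,0,0,0,0.35],[-0.01,0,-0.06,0,0,0,0.35],[-0.03,0,-0.11,0,0,0,0.35],[-0.06,0,-0.13,0,0,0,0.35],[-0.12,0,-0.13,0,0,0,-1],[-0.16,0,-0.13,0,0,0,-1],[-0.16,0,-0.13,0,0,0,-1]]'; python3 - <<'E'
from h import *
go([543-.227*130,-63+.974*130,190],-76.9,60)
im,_=save('scene','pics/s4.png'); t,d=save('top','pics/t4.png')
a=cv2.resize(im[170:290,230:380],(600,480)); b=cv2.resize(t[140:240,290:440],(720,480))
cv2.imwrite('pics/c4.png',cv2.resize(np.hstack([a,b]),(800,291)))
E
```

```text
clock: 6.72
position: [495.9, 144.0, 281.2]
ee_rot: [0.784, -0.62, 0.0, 0.003]
contact_force: [-0.5, -0.3, 0.3]
gripper_width: 3.1
grasp_force: 0.0
t 6.725 at [495.9 144.  281.2] F [-0.5 -0.3  0.3] w 3.1 j [ 0.6   0.17 -0.17  0.   -1.24 -0.37]
shift m [0.082  0.001  0.0915] rot [0.0013 1.0437 0.0059]
```

View pics/c4.png

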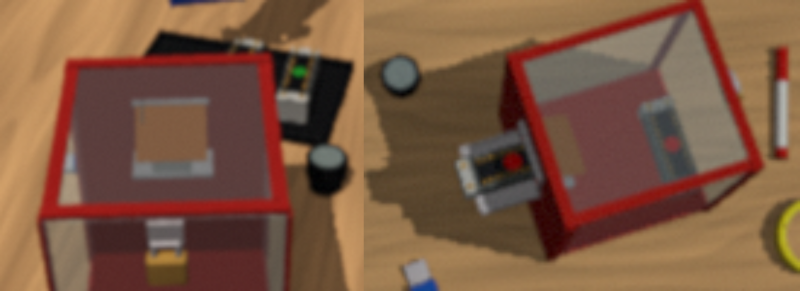

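The connector lies straight on the shelf with its front under the flap and its red dot just outside the panel. I'll measure its lateral position and tilt the closed fingers.

```bash
python3 -m handwheel '[[0.02,0,0.03,0,0.18,0,-1],[0.04,0,0.06,0,0.36,0,-1],[0.06,0,0.0915,0,0.54,0,-1],[0.06,0.001,0.0915,0,0.72,0,-1],[0.06,0.001,0.0915,0,0.9,0,-1],[0.06,0.001,0.0915,0,1.044,0,-1],[0.06,0.001,0.0915,0,1.044,0,-1],[0.06,0.001,0.0915,0,1.044,0,-1]]'; python3 - <<'E'
from h import *
d=np.load('pics/t4.npy')
v,u=np.mgrid[150:240,290:345]
P=deproj('top',np.c_[u.ravel(),v.ravel()],d[150:240,290:345].ravel()).reshape(v.shape+(3,))
Z=P[...,2]; s=(Z>165)&(Z<182)
q=P[s]; f=np.array([.227,-.974]);n=np.array([.974,.227]);w=q[:,:2]-[543,-63]
print(s.sum(),'along',np.percentile(w@f,[0,1,50,99]).round(1),'lat',np.percentile(w@n,[1,50,99]).round(1),'z',np.median(q[:,2]),cv2.minAreaRect(q[:,:2].astype(np.float32)))
go([543-.227*110,-63+.974*110,158],-76.9,60)
E
```

```text
clock: 7.82
position: [508.6, 82.3, 189.2]
ee_rot: [0.679, -0.538, 0.389, 0.312]
contact_force: [0.5, 0.2, -0.8]
gripper_width: 0.2
grasp_force: 0.0
285 along [-76.  -74.9 -41.6  -0.5] lat [-17.2   1.6  76.2] z 174.6646551614706 ((568.7594604492188, -19.089797973632812), (108.60552978515625, 71.80386352539062), 8.419754981994629)
t 7.825 at [508.6  82.3 189.2] F [ 0.5  0.2 -0.8] w 0.2 j [ 0.83  0.47 -0.63  0.82 -1.34 -1.18]
shift m [-0.0072 -0.0008  0.0497] rot [0.0037 0.0021 0.0035]
```

```bash
python3 -m handwheel '[[-0.007,-0.001,0.025,0.004,0.002,0.003,-1],[-0.007,-0.001,0.05,0.004,0.002,0.003,-1],[-0.007,-0.001,0.05,0.004,0.002,0.003,-1]]'; python3 - <<'E'
from h import *
go([543-.227*90+.974,-63+.974*90+.227,155],-76.9,60)
E
```

```text
clock: 8.2
position: [517.7, 42.2, 158.4]
ee_rot: [0.678, -0.539, 0.392, 0.312]
contact_force: [-0.6, 0.1, 0.5]
gripper_width: 0.3
grasp_force: 0.0
t 8.2 at [517.7  42.2 158.4] F [-0.6  0.1  0.5] w 0.3 j [ 0.75  0.5  -0.71  0.91 -1.25 -1.24]
shift m [ 0.0061 -0.0018  0.0174] rot [ 0.0017 -0.001  -0.0002]
```

```bash
python3 -m handwheel '[[0.006,-0.002,0.017,0,0,0,-1],[0.011,-0.002,0.026,0,0,0,-1],[0.016,-0.002,0.034,0,0,0,-1],[0.021,-0.002,0.043,0,0,0,-1],[0.026,-0.002,0.052,0,0,0,-1],[0.031,-0.002,0.06,0,0,0,-1],[0.036,-0.002,0.069,0,0,0,-1],[0.041,-0.002,0.078,0,0,0,-1],[0.041,-0.002,0.078,0,0,0,-1]]'; python3 - <<'E'
from h import *
go([543+.227*27+.974,-63-.974*27+.227,155],-76.9,60)
im,_=save('scene','pics/s5.png'); t,d=save('top','pics/t5.png')
a=cv2.resize(im[170:290,230:380],(600,480)); b=cv2.resize(t[140:240,290:440],(720,480))
cv2.imwrite('pics/c5.png',cv2.resize(np.hstack([a,b]),(800,291)))
E
```

```text
clock: 9.32
position: [541.1, -40.3, 155.6]
ee_rot: [0.679, -0.537, 0.393, 0.31]
contact_force: [0.7, 1.8, 1.2]
gripper_width: 0.0
grasp_force: 0.7
t 9.325 at [541.1 -40.3 155.6] F [0.7 1.8 1.2] w 0.0 j [ 0.55  0.47 -0.79  1.11 -1.16 -1.26]
shift m [0.0242 0.0025 0.0432] rot [-0.0038 -0.0018  0.0002]
```

View pics/c5.png

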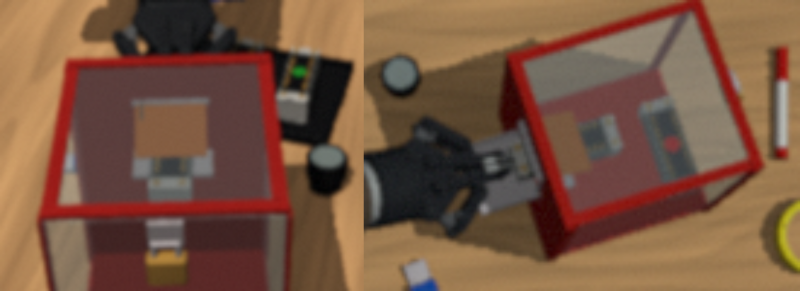

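The connector is sliding straight in with the flap resting on top of it, and forces are low. I'll keep pushing.

```bash
python3 -m handwheel '[[0.006,0.001,0.01,0,0,0,-1],[0.011,0.002,0.019,0,0,0,-1],[0.016,0.002,0.027,0,0,0,-1],[0.02,0.002,0.035,0,0,0,-1],[0.0235,0.002,0.042,0,0,0,-1],[0.0235,0.002,0.042,0,0,0,-1]]'; python3 - <<'E'
from h import *
go([543+.227*30+.974,-63-.974*30+.227,155],-76.9,60)
im,_=save('scene','pics/s6.png'); t,d=save('top','pics/t6.png')
a=cv2.resize(im[170:350,230:380],(400,480)); b=cv2.resize(t[140:240,290:440],(720,480))
cv2.imwrite('pics/c6.png',cv2.resize(np.hstack([a,b]),(800,343)))
E
```

```text
clock: 10.18
position: [548.3, -89.2, 153.0]
ee_rot: [0.679, -0.537, 0.391, 0.312]
contact_force: [-1.3, 1.2, -0.8]
gripper_width: 0.2
grasp_force: 0.9
t 10.175 at [548.3 -89.2 153. ] F [-1.3  1.2 -0.8] w 0.2 j [ 0.42  0.46 -0.83  1.23 -1.12 -1.26]
shift m [ 0.0034 -0.0017  0.0019] rot [ 0.0009 -0.0015  0.0029]
```

View pics/c6.png

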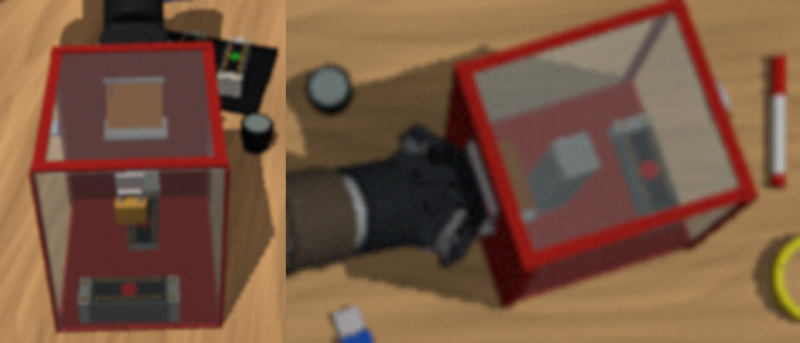

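The connector has tipped off the shelf into the box. I'll pull the fingers back along the push line so the flap can shut.

```bash
python3 -m handwheel '[[-0.012,0,-0.026,0,0,0,-1],[-0.028,0,-0.052,0,0,0,-1],[-0.045,0,-0.08,0,0,0,-1],[-0.06,0,-0.11,0,0,0,-1],[-0.06,0,-0.17,0,0,0,-1],[-0.06,0,-0.22,0,0,0,-1],[-0.06,0,-0.22,0,0,0,-1],[-0.06,0,-0.22,0,0,0,-1]]'; python3 - <<'E'
from h import *
go([500,150,250],-76.9,60)
im,_=save('scene','pics/s7.png'); t,d=save('top','pics/t7.png')
a=cv2.resize(im[170:350,230:380],(400,480)); b=cv2.resize(t[140:260,225:440],(860,480))
cv2.imwrite('pics/c7.png',cv2.resize(np.hstack([a,b]),(800,305)))
E
```

```text
clock: 11.28
position: [498.1, 125.9, 210.8]
ee_rot: [0.679, -0.537, 0.392, 0.312]
contact_force: [0.1, 0.7, 0.2]
gripper_width: -0.0
grasp_force: 0.0
t 11.275 at [498.1 125.9 210.8] F [0.1 0.7 0.2] w -0.0 j [ 0.91  0.47 -0.56  0.75 -1.43 -1.15]
shift m [ 0.0226 -0.0072 -0.0394] rot [-0.0001 -0.0034  0.0035]
```

View pics/c7.png

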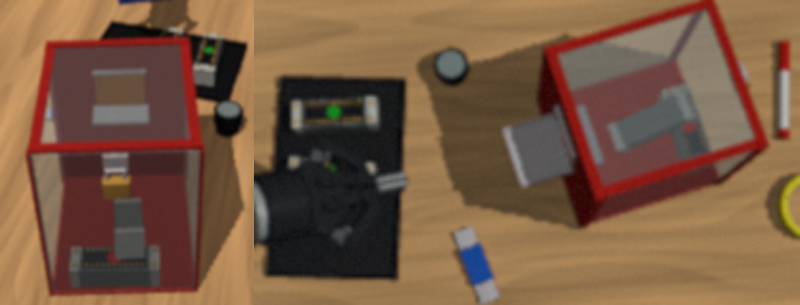

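The connector lies inside, leaning on the earlier reject. I'll compare the flap area with the first pictures before handing in.

```bash
python3 -m handwheel '[[0.05,0,-0.03,0,0,0,-1],[0.05,0,-0.03,0,0,0,-1],[0.05,0,-0.03,0,0,0,-1],[0.05,0,-0.03,0,0,0,-1]]'; python3 - <<'E'
from h import *
t,_=get_image('top'); s,_=get_image('scene')
df=lambda a,b,r:np.abs(a.astype(int)-b)[r].mean().round(2)
t0,s0,t6,t7,s7=[cv2.imread(f'pics/{n}.png') for n in('top0','scene0','t6','t7','s7')]
fl=np.s_[180:206,350:363]; fs=np.s_[210:245,284:320]
print('flap top now/open',df(t,t0,fl),df(t6,t0,fl),'scene now/open',df(s,s0,fs),df(cv2.imread('pics/s6.png'),s0,fs))
print('box settled',df(t,t7,np.s_[150:220,350:420]),df(s,s7,np.s_[260:340,255:345]))
for n,r in dict(loupe=np.s_[155:178,293:315],gauge=np.s_[225:262,300:325],tape=np.s_[203:240,428:462],marker=np.s_[152:197,426:440],good=np.s_[172:195,236:280]).items(): print(n,df(t,t0,r))
go([500,150,250],-76.9,60)
E
```

```text
clock: 11.88
position: [498.2, 126.7, 268.7]
ee_rot: [0.678, -0.537, 0.392, 0.313]
contact_force: [-0.7, 0.1, -0.7]
gripper_width: 0.0
grasp_force: 0.0
flap top now/open 3.03 10.6 scene now/open 2.58 11.19
box settled 1.53 1.09
loupe 2.92
gauge 3.64
tape 3.52
marker 3.58
good 2.98
t 11.975 at [498.4 127.1 268.9] F [-0.4 -1.1 -1.3] w -0.2 j [ 0.92  0.4  -0.5   0.74 -1.52 -1.07]
shift m [-0.0272 -0.0069 -0.0097] rot [ 0.     -0.004   0.0037]
```

The flap area matches the shut picture, the box contents have settled, and the other items haven't moved (good_b was hidden by the arm). Handing in.

```bash
python3 -c "
from bench import *
print(job_done())"
```

```text
the job is handed in; nothing more can be done
None
```

The failed connector is inside the reject box, the flap is shut behind it, and the job was handed in at about 12 s; camera checks showed nothing else had moved, except that the arm hid the middle green-dot connector from the last one.

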